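# Tension the spokes of a ribbon reel with a T-key

### The job

Pick up the T-handle key from its cork mat and tighten the reel's spoke nipples with it in order, going clockwise round the rim: turn the red cup's nipple one quarter turn clockwise (seen from above), then the yellow one two quarter turns, then the blue one one quarter turn. Then stand the key upright on the middle of the cork mat again and let go. Turn the nipples only with the key, never touching them with the gripper, and leave the other things on the table where they are.

Things in the scene. Friction and masses are not known exactly. Their poses are not given: they have to be found in the camera images.
- reel: Purple spoked ribbon reel, 300 mm across, fixed flat on the table at any yaw. Origin on its axis at table level; x points to the red cup, z up. Rim 30 mm high; a 28 mm steel axle stands 150 mm high in the middle. Three open cups (62 mm inside, 40 mm high), centres 98 mm from the axis: red, yellow, blue going clockwise seen from above, 120 deg apart; in each a square brass nipple.
- key_handle (a point): Steel T-handle key, about 0.3 kg, 130 mm tall, standing loose on the mat. Point: centre of its orange bar, 118 mm above its foot; x along the bar, z up. Bar 90 x 18 x 24 mm high on a 14 mm stem. Foot: square socket open below, 38 mm outside, 27 inside, 30 deep, sides parallel to the bar: fits a nipple in four yaws; fully on, its foot is 28 mm above the table.
- mat: Round cork mat, 100 mm across, 5 mm thick, fixed on the table to the left or the right of the reel. Origin at its centre, at table level (its top is 5 mm above).
- head_red: Square brass nipple in the red cup (the first): 24 mm across flats. Origin on its turning axis, 30 mm above the table; flats rise to 48 mm, then a cone to its top at 58 mm; black flange round it at 27 mm. x points through the flat with the white line, outward from the reel's axis at the start (within 0.1 rad), and turns with it. Key play about 0.13 rad either way.
- nip_red (a joint): Angle of the red nipple, rad: 0 with its white line pointing straight out from the reel's axis, growing clockwise seen from above, a quarter turn being 1.571. Stiff (0.14 N m) and stays where it is left; it can be turned on to 5.2.
- head_yellow: Square brass nipple in the yellow cup (120 deg clockwise from the red one): 24 mm across flats. Origin on its turning axis, 30 mm above the table; flats rise to 48 mm, then a cone to its top at 58 mm; black flange round it at 27 mm. x points through the flat with the white line, outward from the reel's axis at the start (within 0.1 rad), and turns with it. Key play about 0.13 rad either way.
- nip_yellow (a joint): Angle of the yellow nipple, rad: 0 with its white line pointing straight out from the reel's axis, growing clockwise seen from above, a quarter turn being 1.571. Stiff (0.14 N m) and stays where it is left; it can be turned on to 5.2.
- head_blue: Square brass nipple in the blue cup (240 deg clockwise from the red one): 24 mm across flats. Origin on its turning axis, 30 mm above the table; flats rise to 48 mm, then a cone to its top at 58 mm; black flange round it at 27 mm. x points through the flat with the white line, outward from the reel's axis at the start (within 0.1 rad), and turns with it. Key play about 0.13 rad either way.
- nip_blue (a joint): Angle of the blue nipple, rad: 0 with its white line pointing straight out from the reel's axis, growing clockwise seen from above, a quarter turn being 1.571. Stiff (0.14 N m) and stays where it is left; it can be turned on to 5.2.
- cone: Bystander: loose cream cone of thread, 60 mm across, 112 mm high, on the side of the reel away from the mat. Origin at the centre of its underside.
- jar: Bystander: loose clear jar with black cap, 64 mm across, 85 mm high, beyond the reel. Origin under its centre.
- tape: Bystander: loose dark brown tape roll standing on its end, 90 mm across, 60 mm high, beyond the reel. Origin under its centre.
- tin: Bystander: loose blue tin, 56 mm across, 55 mm high, beside the reel. Origin under its centre.

How it is judged:
By the outcome, as a careful person would: the job done as asked, in the order asked, and still so for the second after the job is handed in, with the robot touching nothing.
It also fails if it takes over 72 s, if anything falls off the work surface, if the arm or the gripper's body presses on something with over 40 N, if the wrist force passes 120 N, or if a joint passes its speed limit or range.

### The arm

A 6-joint arm with a two-finger parallel gripper is mounted at the origin on the work surface. World frame = base frame: x ahead of the robot, y to its left, z up, the work surface at z = 0. Lengths are in mm, angles in rad, forces in N, time in s.
With the tool pointing down it reaches from about 350 to 975 mm from the base axis. Payload 7.1 kg.
Tool frame: the origin (TCP) lies on the centre line of the jaws, within the pads' length; the fingertips stand 8 mm ahead of it and the grasp point (between the pads) lies 11 mm behind it; x points along the fingers, z is the direction in which the jaws open and shut, and the axes are right-handed (so a half turn about x gives the same grasp; the last joint's range is limited). The gripper opens to 88 mm and grips with 3 to 60 N. Pads are 20 mm wide; open, the fingers measure 115 mm over their backs; the gripper's body (75 mm by 178 mm) begins 61 mm behind the grasp point.
Start: joints at [-1.198, 0.423, 1.63, -0, 1.089, -0.019], TCP at [238.674, -577.616, 230.675] pointing down, gripper open.
Joint ranges: [-3, 3], [-0.9, 2.11], [0.09, 2.58], [-1.31, 4.45], [0.11, 2.69], [-2.54, 2.54]. Speed limits (rad/s): [2.39, 2.39, 3.01, 3.14, 3.14, 3.14].

### API

Orientations are given as a rotation vector (axis times angle).
In Python, from workcell import status, get_image, camera_params, close_job gives the robot as it stands. The module is installed in compiled form; this text tells all that it offers.
- The arm moves only by the tool apply_moves, never from a script. Its argument "increments" is a list of rows, each a list of 7 numbers: the closure in counts, from 0 (fully open) to 255 (shut), then the shift along the tool's x, y, z in mm, then the turn, a rotation vector about the tool's x, y, z in degrees. A call has exactly 8 rows; each row shifts and turns the commanded pose from where the row before left it, along the tool's axes as they then stand; what a row does not reach is not made up. A row lasts 1/8 s, in which the tool goes at most 62.5 mm and 10.7 degrees, less where a joint would pass 70% of its speed; a pose out of reach is approached as far as the arm can. A call with a gripper value outside its range is refused whole. The fingers move at their own pace and stop on an object; the grip force is fixed at half the most. Time passes only in rows, so rows that do not move let the fingers close, or fill a call up. It gives the time, the measured TCP pose, the force and the opening at its end, in the units of the state.
- status.get_obs(): the state, without advancing time (a new reading comes with each control period).
- get_image(name): name is "scene" or "top"; returns the picture (400x640x3 uint8, red, green, blue); there is no depth.
- camera_params(name): a dict with "camera_matrix" (3x3 intrinsics, pixels), "D" ([k1, k2, p1, p2, k3] as OpenCV has them; the pictures are not rectified), "rvec" (rotation vector, rad) and "tvec" (3), from world to camera coordinates, as OpenCV has them. Camera axes: x right, y down, z forward; pixel columns grow to the right and rows downward; lengths in mm; the calibration is good to about 2 mm. A picture is of the moment at which its call begins. camera_params takes no time and is no camera call.
- close_job(): hands the job in, once; it reports no verdict.
The state is a dict: "t": time; "qpos": joint angles; "qvel": joint speeds; "joint_torque": joint torques, N m; "ee_pos": TCP position; "orientation": TCP orientation; "ft_force": force on the tool from outside, world axes, zero at the start; "moment": the same for the moment, N m; "width": finger opening in mm.
Only numpy, scipy, OpenCV 4.12 (cv2) and the standard library are available. Lean on these libraries where they do the work, as an engineer would, in place of code of your own. Each camera call takes 0.05 s, during which the arm holds its last target.

## Working session

There is one attempt and no reset: what is moved stays moved. The work goes in short steps, Python scripts to look and compute and a tool call to move; the robot and the scene stay as the last step left them, time stands still between calls to the robot, and variables do not carry over. Pictures are saved under pics/ and viewed, and the job is handed in when it is done.

Besides the shell and the picture viewer there is one more tool, called after "Request:" as name([rows], argument=value, ...), one row to a line, values as JSON. apply_moves: Moves the arm, as the interface text tells. Its arguments: {"type":"object","properties":{"increments":{"type":"array"}},"required":["increments"]}

```bash
mkdir -p pics; ls; python3 - <<'E'
from workcell import status,get_image,camera_params
import cv2
for n in("scene","top"):
    cv2.imwrite(f"pics/{n}0.png",cv2.cvtColor(get_image(n),cv2.COLOR_RGB2BGR)); print(n,camera_params(n))
print(status.get_obs())
E
```

```text
pics
scene {'camera_matrix': array([[455.30547297,   0.        , 312.48374767],
       [  0.        , 455.30547297, 210.77755941],
       [  0.        ,   0.        ,   1.        ]]), 'D': array([-0.11406068,  0.        ,  0.        ,  0.        ,  0.        ]), 'rvec': array([ 1.69184951,  1.70031837, -0.78901152]), 'tvec': array([  13.27904834, -306.8759738 , 1639.75425068])}
top {'camera_matrix': array([[463.65853403,   0.        , 316.0424225 ],
       [  0.        , 463.65853403, 202.29741772],
       [  0.        ,   0.        ,   1.        ]]), 'D': array([-0.02421948,  0.        ,  0.        ,  0.        ,  0.        ]), 'rvec': array([ 2.18192035, -2.13436317,  0.16661242]), 'tvec': array([ -48.82419839,  611.59461413, 1089.7138574 ])}
{'t': 0.1, 'qpos': array([-1.19798025e+00,  4.23761304e-01,  1.63059046e+00, -1.03133790e-05,
        1.08859691e+00, -1.90375925e-02]), 'qvel': array([ 6.63906461e-05, -1.35317789e-03, -6.60206438e-04,  3.53262130e-04,
        4.44580383e-04,  5.67763422e-04]), 'joint_torque': array([ 3.67613220e-04, -5.45616567e+01, -2.74324036e+01,  6.45131548e-02,
        1.88093452e-02, -1.41221614e-05]), 'ee_pos': array([ 238.51332823, -577.17926722,  229.99045032]), 'orientation': array([ 0.91667087,  1.3706227 , -0.91540592]), 'ft_force': array([-0.18713009,  0.44392516, -0.05547568]), 'moment': array([-0.01525503, -0.00200765,  0.02577263]), 'width': 88.23070900460087}
```

View pics/scene0.png

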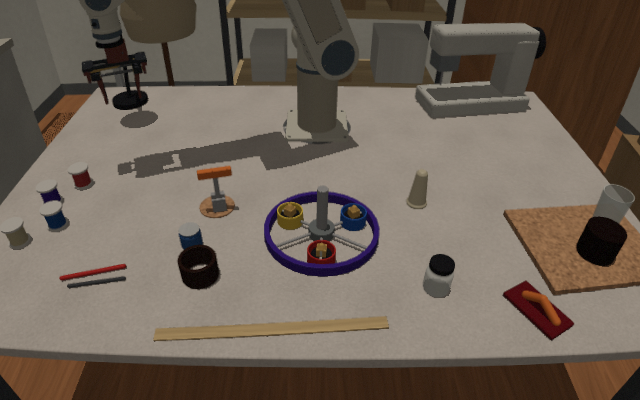

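View pics/top0.png

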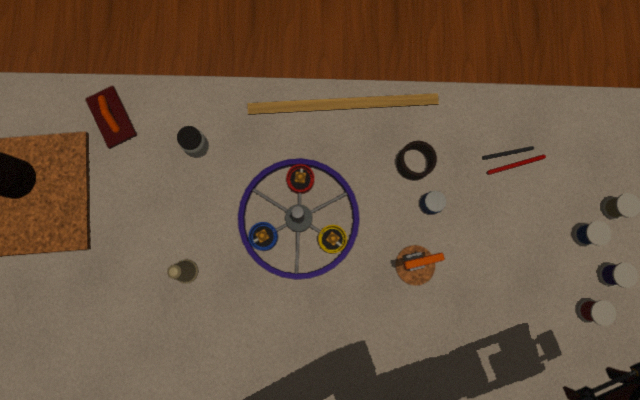

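The top view shows the reel at about (298,218), with red at (300,178), yellow at (332,239) and blue at (262,236). The mat and key are at about (416,264), with the orange bar at about (425,261). The cone is at (180,270), the jar at (192,140), the tape at (415,160) and the tin at (432,202). Next I'll measure these.

```bash
cat > h.py <<'E'
import numpy as np,cv2
from scipy.spatial.transform import Rotation as R
from workcell import status,get_image,camera_params
P={n:camera_params(n) for n in("scene","top")}
def ray(n,uv):
    p=P[n];uv=np.asarray(uv,float).reshape(-1,1,2)
    x=cv2.undistortPoints(uv,p["camera_matrix"],p["D"]).reshape(-1,2)
    M=cv2.Rodrigues(p["rvec"])[0]
    d=np.c_[x,np.ones(len(x))]@M
    o=-M.T@p["tvec"]
    return o,d
def onz(n,uv,z):
    o,d=ray(n,uv); return o+d*((z-o[2])/d[:,2])[:,None]
def proj(n,X):
    p=P[n];return cv2.projectPoints(np.asarray(X,float).reshape(-1,1,3),p["rvec"],p["tvec"],p["camera_matrix"],p["D"])[0].reshape(-1,2)
def tri(a,b):
    o1,d1=ray("scene",a);o2,d2=ray("top",b);d1=d1[0]/np.linalg.norm(d1[0]);d2=d2[0]/np.linalg.norm(d2[0])
    A=np.c_[d1,-d2];s=np.linalg.lstsq(A,o2-o1,rcond=None)[0]
    p1=o1+s[0]*d1;p2=o2+s[1]*d2
    return (p1+p2)/2,np.linalg.norm(p1-p2)
def mask(im,lo,hi,box):
    h=cv2.cvtColor(im,cv2.COLOR_RGB2HSV);m=cv2.inRange(h,lo,hi);k=np.zeros_like(m);x0,y0,x1,y1=box;k[y0:y1,x0:x1]=255
    return m&k
def circ(p):
    A=np.c_[p[:,:2],np.ones(len(p))];s=np.linalg.lstsq(A,(p[:,:2]**2).sum(1),rcond=None)[0]
    c=s[:2]/2;return c,np.sqrt(s[2]+c@c)
def grab(n,name=None,box=None,f=1):
    im=get_image(n)
    if name: 
        c=cv2.cvtColor(im,cv2.COLOR_RGB2BGR)
        cv2.imwrite(f"pics/raw_{name}.png",c)
        if box: x0,y0,x1,y1=box;c=c[y0:y1,x0:x1]
        cv2.imwrite(f"pics/{name}.png",cv2.resize(c,None,fx=f,fy=f,interpolation=cv2.INTER_CUBIC))
    return im
E
python3 - <<'E'
from h import *
for n,b,nm in(("top",(230,150,370,285),"a"),("top",(380,180,480,300),"b"),("scene",(180,150,390,285),"c")):
    c=cv2.imread(f"pics/{n}0.png");x0,y0,x1,y1=b;c=c[y0:y1,x0:x1];f=5 if nm!="c" else 3.8
    cv2.imwrite(f"pics/z_{nm}.png",cv2.resize(c,None,fx=f,fy=f,interpolation=cv2.INTER_CUBIC) if nm!="a" else cv2.resize(c,None,fx=4.4,fy=4.4,interpolation=cv2.INTER_CUBIC))
im=cv2.cvtColor(cv2.imread("pics/top0.png"),cv2.COLOR_BGR2RGB)
m=mask(im,(112,80,40),(150,255,255),(230,150,370,285))
cs,_=cv2.findContours(m,cv2.RETR_EXTERNAL,cv2.CHAIN_APPROX_NONE);c=max(cs,key=cv2.contourArea)[:,0,:]
hull=cv2.convexHull(c)[:,0,:].astype(float)
print("rim",circ(onz("top",hull,30)))
for nm,lo,hi,box in(("red",(0,150,60),(6,255,255),(280,160,320,197)),("yel",(20,150,60),(35,255,255),(312,220,352,256)),("blu",(100,150,50),(115,255,255),(242,217,282,255)),("orange",(5,200,100),(14,255,255),(390,240,460,290))):
    m=mask(im,lo,hi,box);cs,_=cv2.findContours(m,cv2.RETR_EXTERNAL,cv2.CHAIN_APPROX_NONE)
    p=np.vstack(cs)[:,0,:];hl=cv2.convexHull(p)[:,0,:].astype(float);z=135 if nm=="orange" else 40
    print(nm,p.min(0),p.max(0),circ(onz("top",hl,z)), cv2.minAreaRect(onz("top",hl,z)[:,:2].astype(np.float32)))
E
```

```text
rim (array([576.11075075,   7.41857313]), np.float64(148.1595284163472))
red [286 165] [313 191] (array([672.65790639,   5.61501452]), np.float64(34.729277793490624)) ((672.4381713867188, 6.600685119628906), (65.14148712158203, 66.49925994873047), 1.3599958419799805)
yel [318 225] [346 252] (array([525.06987592, -76.02766558]), np.float64(34.9662380787531)) ((525.364990234375, -75.91161346435547), (65.36516571044922, 67.95940399169922), 1.2114695310592651)
blu [249 223] [276 249] (array([527.56786755,  92.74093088]), np.float64(33.12543293221605)) ((527.6826171875, 92.37469482421875), (62.869117736816406, 65.32376098632812), 1.302294135093689)
orange [405 253] [443 268] (array([ 486.5871678 , -271.90943471]), np.float64(39.17629787687106)) ((474.94891357421875, -275.889404296875), (18.033479690551758, 87.57211303710938), 16.096860885620117)
```

View pics/z_a.png

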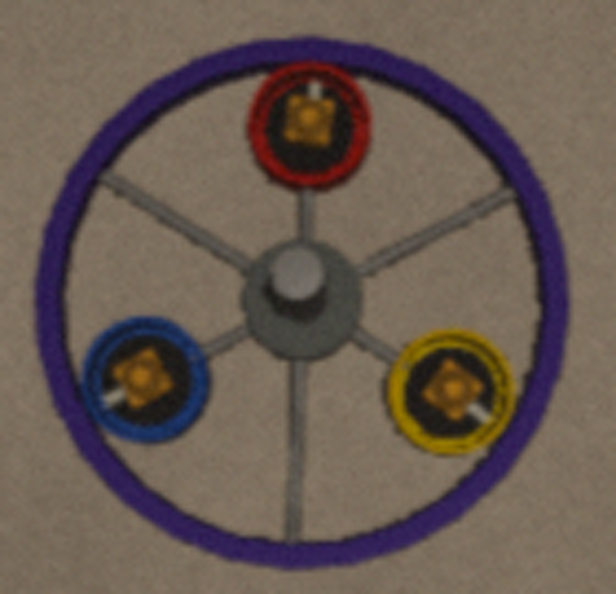

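View pics/z_b.png

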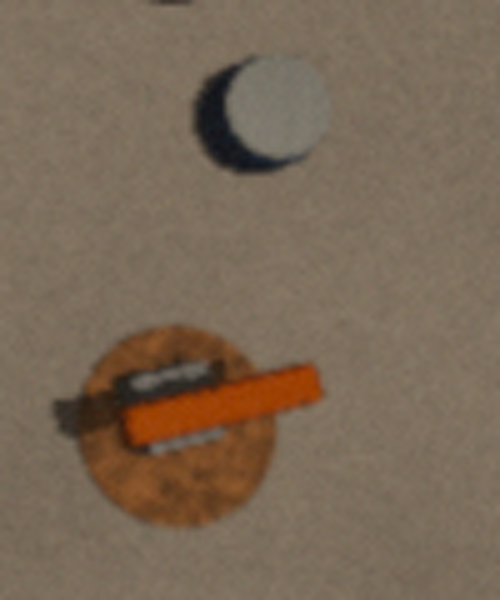

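View pics/z_c.png

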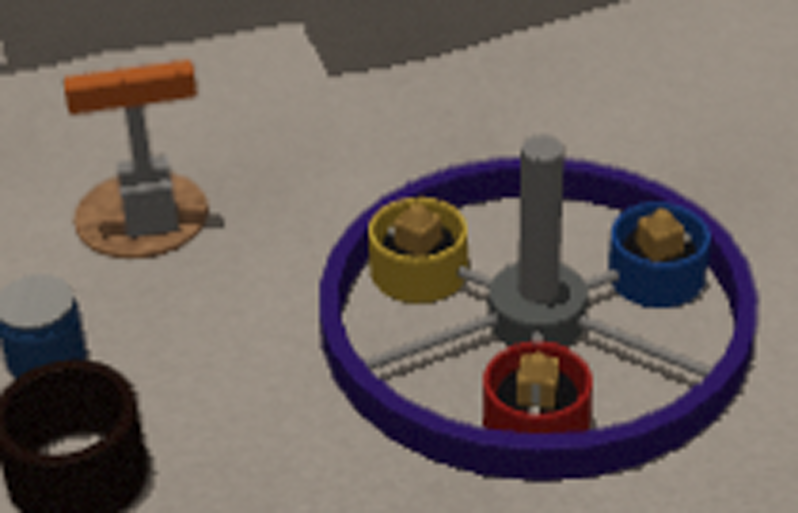

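```bash
python3 - <<'E'
from h import *
im=cv2.cvtColor(cv2.imread("pics/top0.png"),cv2.COLOR_BGR2RGB)
# mat
h=cv2.cvtColor(im,cv2.COLOR_RGB2HSV)
m=mask(im,(5,90,50),(16,199,255),(385,235,450,292))
cs,_=cv2.findContours(m,cv2.RETR_EXTERNAL,cv2.CHAIN_APPROX_NONE);p=np.vstack([c for c in cs if len(c)>15])[:,0,:].astype(float)
w=onz("top",p,5)
# keep outer points robustly
c=np.array([475,-262.]);
for i in range(10):
    r=np.hypot(*(w[:,:2]-c).T);k=(abs(r-50)<4-0.2*i) ;c,rr=circ(w[k])
print("mat",c,rr,k.sum())
C=np.array([[672.5,6],[525.2,-76],[527.6,92.6]]);o=C.mean(0)
a=[np.arctan2(*(C[i]-o)[::-1])+i*2*np.pi/3 for i in range(3)];a=[(x+np.pi)%(2*np.pi)-np.pi for x in a];y=np.mean(a);print("reel",o,np.rad2deg(a),np.hypot(*(C-o).T))
for i,nm in enumerate(("red","yel","blu")):
    th=y-i*2*np.pi/3;N=o+98*np.array([np.cos(th),np.sin(th)])
    uv=proj("top",[[*N,27]])[0]
    x0,y0=np.int32(uv)-14;sub=np.zeros(h.shape[:2],bool);sub[y0:y0+29,x0:x0+29]=1
    wm=(h[...,1]<85)&(h[...,2]>105)&sub
    vv=np.argwhere(wm)[:,::-1].astype(float)
    W=onz("top",vv,27)[:,:2]-N;rr=np.hypot(*W.T);W=W[rr<31]
    bm=mask(im,(10,100,90),(25,255,255),(x0+4,y0+4,x0+25,y0+25)) 
    print(nm,N,np.rad2deg(th),"white",len(W),W.mean(0),"yaw",np.rad2deg(np.arctan2(*W.mean(0)[::-1])), "scene px",proj("scene",[[*N,58]])[0],proj("top",[[*N,58]])[0])
s=status.get_obs();Rm=R.from_rotvec(s["orientation"]).as_matrix();print(Rm.round(4))
E
```

```text
mat [ 466.44085256 -285.48196684] 49.68973876068922 105
reel [575.1          7.53333333] [-0.90191244 -0.85267267 -0.82163889] [97.41206861 97.30276346 97.42991213]
red [673.08899304   6.06457768] -0.858741334302401 white 4 [22.75311471 -2.98843699] yaw -7.482505750847382 scene px [320.62612772 243.6558365 ] [299.61427619 176.28811771]
yel [524.83352377 -76.5932461 ] -120.8587413343024 white 10 [ -9.98750209 -15.07783054] yaw -123.52035157087562 scene px [288.50378822 204.35388729] [332.69789966 238.22825411]
blu [527.37748319  93.12866842] -240.85874133430238 white 6 [-7.92605348 17.31102194] yaw 114.60122811604866 scene px [352.97084285 205.45232741] [261.46375208 235.58671036]
[[-5.000e-04  9.242e-01  3.819e-01]
 [ 1.300e-03  3.819e-01 -9.242e-01]
 [-1.000e+00  0.000e+00 -1.400e-03]]
```

```bash
python3 - <<'E'
from h import *
print("cam",ray("top",[[0,0]])[0],ray("scene",[[0,0]])[0])
bar={}
for n,box in(("top",(390,240,460,290)),("scene",(185,155,245,190))):
    im=cv2.cvtColor(cv2.imread(f"pics/{n}0.png"),cv2.COLOR_BGR2RGB)
    m=mask(im,(3,180,60),(16,255,255),box);ys,xs=np.nonzero(m);print(n,len(xs),xs.min(),xs.max(),ys.min(),ys.max(),cv2.minAreaRect(np.c_[xs,ys].astype(np.float32)))
    bar[n]=(xs.mean(),ys.mean())
print(bar,tri(bar["scene"],bar["top"]))
c=cv2.imread("pics/scene0.png")[155:225,185:250];cv2.imwrite("pics/z_d.png",cv2.resize(c,None,fx=8,fy=8,interpolation=cv2.INTER_NEAREST))
for nm,X in(("mat",[466.4,-285.5,5]),("bar",[475,-276,135]),("foot",[475,-276,5])):print(nm,proj("top",[X]),proj("scene",[X]))
E
```

```text
cam [ 457.64815488  -17.75720375 1163.67990162] [1457.81851837  -19.71005118  810.87599572]
top 379 398 443 249 283 ((419.372802734375, 266.672119140625), (44.714595794677734, 32.99793243408203), 7.853313446044922)
scene 298 197 230 166 179 ((213.7999725341797, 172.60000610351562), (9.050968170166016, 33.37544631958008), 81.8698959350586)
{'top': (np.float64(422.1160949868074), np.float64(261.67018469656995)), 'scene': (np.float64(213.73154362416108), np.float64(172.5201342281879))} (array([ 472.74676781, -274.91427389,  122.26693703]), np.float64(0.587876635790523))
mat [[414.95049477 264.76976362]] [[215.77265076 205.44913276]]
bar [[424.136747   260.59049183]] [[212.68116796 169.04045694]]
foot [[411.13708897 261.21714223]] [[218.62960369 207.40525569]]
```

View pics/z_d.png

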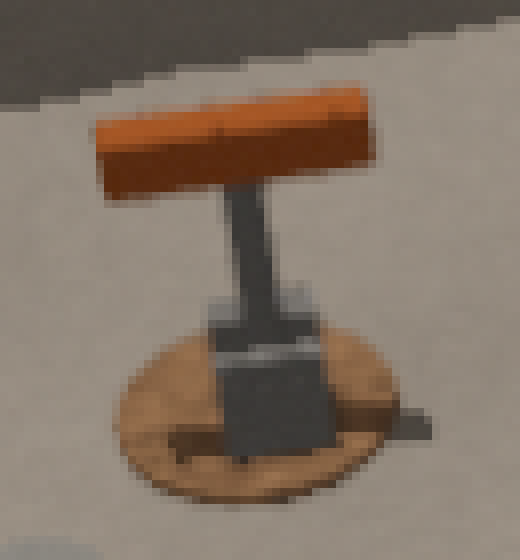

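The bar centre is at about (475,-276), with its long axis at 106°. The mat centre is at about (466,-285), so the key stands about 12 mm off the middle. Next is a small planner that prints rows in tool axes.

```bash
cat > plan.py <<'E'
import sys
from h import *
def cur():
    s=status.get_obs();M=R.from_rotvec(s["orientation"]).as_matrix()
    return s,np.array(s["ee_pos"]),np.degrees(np.arctan2(M[1,2],M[0,2])),M
def show():
    s,p,psi,M=cur()
    print("t %.2f p %s psi %.2f tilt(x) %s q1 %.1f q6 %.1f F %s M %s w %.1f"%(s["t"],p.round(1),psi,M[:2,0].round(4),*np.degrees(s["qpos"][[0,5]]),s["ft_force"].round(1),s["moment"].round(2),s["width"]))
def plan(x,y,z,psi,n,dpsi=None):
    """rows from the measured pose: n rows, linear"""
    _,p,p0,_=cur();d=psi-p0 if dpsi is None else dpsi
    if dpsi is None: d=(d+180)%360-180
    st=(np.array([x,y,z])-p)/n
    for i in range(n):
        a=np.radians(p0+d*i/n);c,s=np.cos(a),np.sin(a)
        print([round(float(v),1) for v in(-st[2],-s*st[0]+c*st[1],c*st[0]+s*st[1],-d/n)])
if __name__=="__main__":
    show()
    if len(sys.argv)>1:
        a=list(map(float,sys.argv[1:]));plan(*a[:4],int(a[4]),*(a[5:6]))
E
python3 plan.py 475 -276 200 16.1 8
```

```text
t 0.10 p [ 238.5 -577.2  230. ] psi -67.55 tilt(x) [-0.0005  0.0013] q1 -68.6 q6 -1.1 F [-0.2  0.4 -0.1] M [-0.02 -0.    0.03] w 88.2
[3.7, 41.7, -23.5, -10.5]
[3.7, 45.3, -15.5, -10.5]
[3.7, 47.3, -7.1, -10.5]
[3.7, 47.8, 1.6, -10.5]
[3.7, 46.7, 10.3, -10.5]
[3.7, 44.1, 18.6, -10.5]
[3.7, 40.0, 26.3, -10.5]
[3.7, 34.6, 33.1, -10.5]
```

Request:
apply_moves([
  [0,3.7,41.7,-23.5,-10.5,0,0],
  [0,3.7,45.3,-15.5,-10.5,0,0],
  [0,3.7,47.3,-7.1,-10.5,0,0],
  [0,3.7,47.8,1.6,-10.5,0,0],
  [0,3.7,46.7,10.3,-10.5,0,0],
  [0,3.7,44.1,18.6,-10.5,0,0],
  [0,3.7,40.0,26.3,-10.5,0,0],
  [0,3.7,34.6,33.1,-10.5,0,0],
])

```text
t: 1.1
ee_pos: [474.9, -274.5, 200.7]
orientation: [-0.23, 1.559, 0.23]
ft_force: [0.5, 0.2, 0.7]
width: 88.0
```

```bash
python3 plan.py 475 -276 112 16.1 4
```

```text
t 1.10 p [ 474.9 -274.5  200.7] psi 16.79 tilt(x) [-0.0004  0.0002] q1 -31.3 q6 -48.1 F [0.5 0.2 0.7] M [-0.01 -0.13  0.02] w 88.0
[22.2, -0.4, -0.1, 0.2]
[22.2, -0.4, -0.1, 0.2]
[22.2, -0.4, -0.1, 0.2]
[22.2, -0.4, -0.1, 0.2]
```

Request:
apply_moves([
  [0,22.2,-0.4,-0.1,0.2,0,0],
  [0,22.2,-0.4,-0.1,0.2,0,0],
  [0,22.2,-0.4,-0.1,0.2,0,0],
  [0,22.2,-0.4,-0.1,0.2,0,0],
  [0,0,0,0,0,0,0],
  [255,0,0,0,0,0,0],
  [255,0,0,0,0,0,0],
  [255,0,0,0,0,0,0],
])

```text
t: 2.1
ee_pos: [474.7, -277.7, 113.1]
orientation: [-0.215, 1.559, 0.214]
ft_force: [-1.0, 0.1, 0.0]
width: 61.0
```

```bash
python3 plan.py; python3 - <<'E'
from h import *
grab("scene","s1",(180,130,260,230),6);grab("top","t1",(380,210,480,300),6)
E
```

```text
t 2.10 p [ 474.7 -277.7  113.1] psi 15.65 tilt(x) [ 0.0012 -0.0007] q1 -31.6 q6 -47.2 F [-1.   0.1  0. ] M [ 0.02 -0.11  0.03] w 61.0
```

View pics/s1.png

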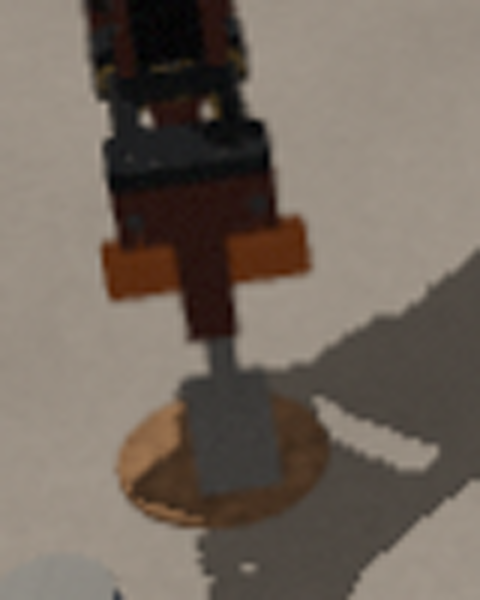

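View pics/t1.png

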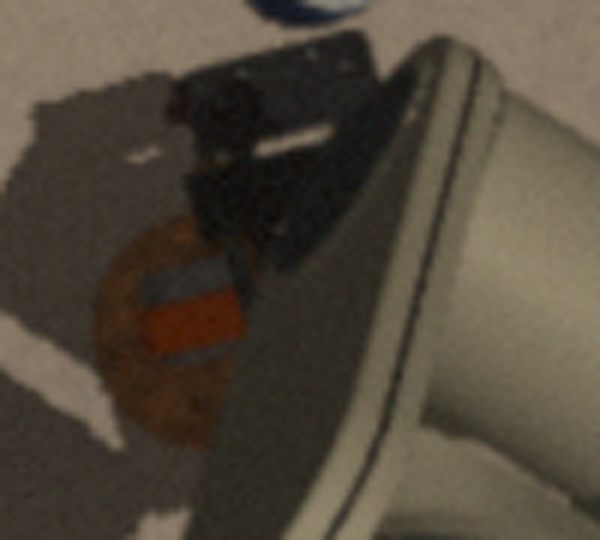

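Request:
apply_moves([
  [255,0,0,0,0,0,0],
  [255,0,0,0,0,0,0],
  [255,0,0,0,0,0,0],
  [255,0,0,0,0,0,0],
  [255,0,0,0,0,0,0],
  [255,0,0,0,0,0,0],
  [255,0,0,0,0,0,0],
  [255,0,0,0,0,0,0],
])

```text
t: 3.2
ee_pos: [474.4, -277.5, 112.2]
orientation: [-0.214, 1.56, 0.214]
ft_force: [-0.4, 0.7, -2.0]
width: 18.2
```

```bash
python3 plan.py; python3 - <<'E'
from h import *
im=grab("scene","s2",(180,130,260,230),6)
E
```

```text
t 3.20 p [ 474.4 -277.5  112.2] psi 15.65 tilt(x) [-0.      0.0001] q1 -31.6 q6 -47.2 F [-0.4  0.7 -2. ] M [ 0.06 -0.28  0.01] w 18.2
```

View pics/s2.png

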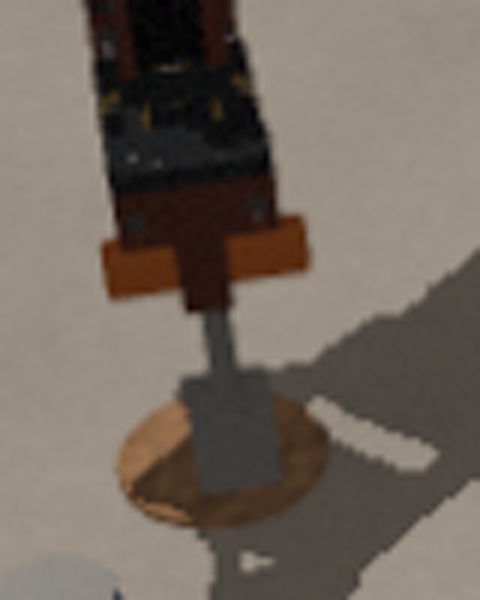

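The key is gripped centrally: the bar spans 103–310 and the finger is at 206 in the crop, with a width of 18.2 mm. Next I'll lift it and carry it to the red cup.

```bash
python3 plan.py 673.1 6.1 112.2 86 9
```

```text
t 3.25 p [ 474.3 -277.5  112.2] psi 15.65 tilt(x) [-0.0001  0.0001] q1 -31.6 q6 -47.2 F [ 0.5 -0.2 -2.6] M [ 0.04 -0.27 -0.06] w 17.7
[-0.0, 24.4, 29.8, -7.8]
[-0.0, 20.1, 32.8, -7.8]
[-0.0, 15.5, 35.2, -7.8]
[-0.0, 10.5, 37.0, -7.8]
[-0.0, 5.4, 38.1, -7.8]
[-0.0, 0.2, 38.5, -7.8]
[-0.0, -5.1, 38.1, -7.8]
[-0.0, -10.2, 37.1, -7.8]
[-0.0, -15.2, 35.4, -7.8]
```

Request:
apply_moves([
  [255,-10,0,0,0,0,0],
  [255,-30,0,0,0,0,0],
  [255,-30,0,0,0,0,0],
  [255,-18,24.4,29.8,-7.8,0,0],
  [255,0,20.1,32.8,-7.8,0,0],
  [255,0,15.5,35.2,-7.8,0,0],
  [255,0,10.5,37.0,-7.8,0,0],
  [255,0,5.4,38.1,-7.8,0,0],
])

```text
t: 4.25
ee_pos: [585.1, -119.0, 200.7]
orientation: [-0.747, 1.439, 0.747]
ft_force: [0.5, 0.2, -3.4]
width: 18.0
```

Request:
apply_moves([
  [255,0,0.2,38.5,-7.8,0,0],
  [255,0,-5.1,38.1,-7.8,0,0],
  [255,0,-10.2,37.1,-7.8,0,0],
  [255,0,-15.2,35.4,-7.8,0,0],
  [255,0,0,0,0,0,0],
  [255,0,0,0,0,0,0],
  [255,0,0,0,0,0,0],
  [255,0,0,0,0,0,0],
])

```text
t: 5.25
ee_pos: [673.0, 5.0, 200.4]
orientation: [-1.155, 1.243, 1.155]
ft_force: [-0.2, 0.0, -2.8]
width: 17.9
```

```bash
python3 plan.py 673.1 6.1 187 86 1; python3 - <<'E'
from h import *
im=grab("scene","s3",(250,120,390,280),4);grab("top","t3",(230,130,370,270),4)
E
```

```text
t 5.25 p [673.    5.  200.4] psi 85.76 tilt(x) [-0.0002 -0.0001] q1 -0.6 q6 -86.3 F [-0.2  0.  -2.8] M [ 0.06 -0.19  0.  ] w 17.9
[13.4, 0.0, 1.1, -0.2]
```

View pics/s3.png

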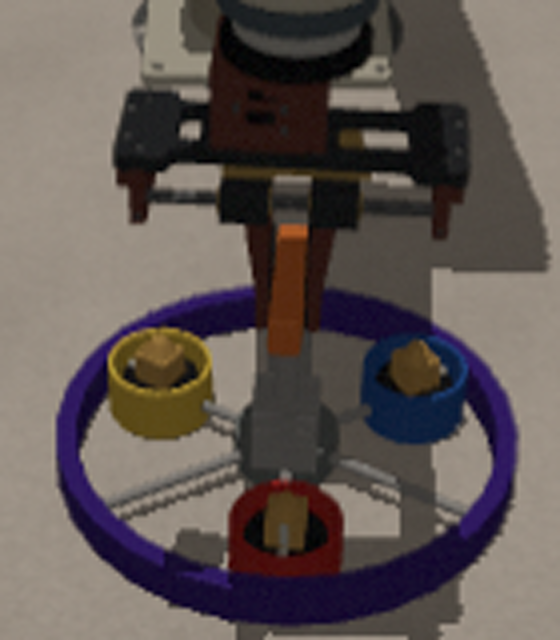

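View pics/t3.png

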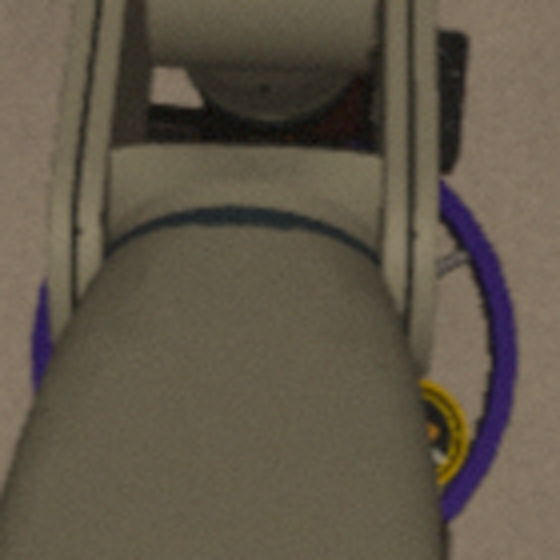

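```bash
python3 - <<'E'
from h import *
im=cv2.imread("pics/raw_s3.png");c=im[210:256,295:345];cv2.imwrite("pics/s3z.png",cv2.resize(c,None,fx=12,fy=12,interpolation=cv2.INTER_NEAREST))
t=np.radians(85.76);ct=np.array([673,5.]);
def sq(c,h,z,t):
    return [[*(c+h*np.array([np.cos(t+a),np.sin(t+a)])*2**.5),z] for a in np.pi/4+np.arange(4)*np.pi/2]
print("foot",((proj("scene",sq(ct,19,200.4+11-118,t))-[295,210])*12).round(0).tolist())
N=np.array([673.1,6.1])
for z in(30,48):print("nip",z,((proj("scene",sq(N,12,z,np.radians(-4)))-[295,210])*12).round(0).tolist())
print("apex",((proj("scene",[[*N,58]])-[295,210])*12).round(0))
E
```

```text
foot [[408.0, 213.0], [216.0, 202.0], [201.0, 333.0], [399.0, 344.0]]
nip 30 [[361.0, 550.0], [367.0, 466.0], [249.0, 459.0], [242.0, 543.0]]
nip 48 [[364.0, 486.0], [370.0, 402.0], [251.0, 395.0], [243.0, 479.0]]
apex [[308. 404.]]
```

View pics/s3z.png

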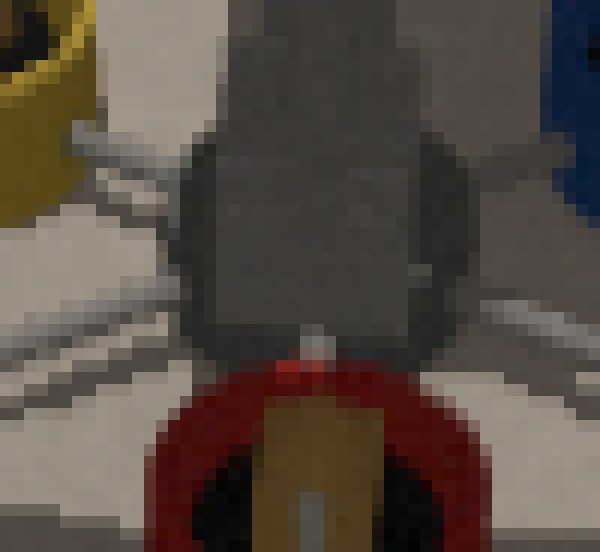

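Request:
apply_moves([
  [255,10,0,1.6,0,0,0],
  [255,10,0,0,0,0,0],
  [255,10,0,0,0,0,0],
  [255,7,0,0,0,0,0],
  [255,5,0,0,0,0,0],
  [255,3,0,0,0,0,0],
  [255,2,0,0,0,0,0],
  [255,0,0,0,0,0,0],
])

```text
t: 6.35
ee_pos: [674.3, 7.4, 154.8]
orientation: [-1.157, 1.241, 1.154]
ft_force: [-1.2, 0.4, 4.7]
width: 17.8
```

```bash
python3 plan.py
```

```text
t 6.35 p [674.3   7.4 154.8] psi 85.85 tilt(x) [ 0.0019 -0.    ] q1 -0.4 q6 -86.2 F [-1.2  0.4  4.7] M [0.04 0.17 0.07] w 17.8
```

Request:
apply_moves([
  [255,0,0.8,-0.3,0,0,0],
  [255,2,0,0,0,0,0],
  [255,2,0,0,0,0,0],
  [255,2,0,0,0,0,0],
  [255,2,0,0,0,0,0],
  [255,2,0,0,0,0,0],
  [255,0,0,0,0,0,0],
  [255,0,0,0,0,0,0],
])

```text
t: 7.35
ee_pos: [672.6, 7.2, 142.7]
orientation: [-1.155, 1.243, 1.156]
ft_force: [5.1, 0.8, -4.0]
width: 18.0
```

```bash
python3 plan.py
```

```text
t 7.35 p [672.6   7.2 142.7] psi 85.85 tilt(x) [-0.0004  0.    ] q1 -0.4 q6 -86.2 F [ 5.1  0.8 -4. ] M [ 0.04 -1.41 -0.06] w 18.0
```

Request:
apply_moves([
  [255,0,-0.8,0,0,0,0],
  [255,2,0,0,0,0,0],
  [255,2,0,0,0,0,0],
  [255,1.5,0,0,0,0,0],
  [255,0,0,0,0,0,0],
  [255,0,0,0,8,0,0],
  [255,0,0,0,8,0,0],
  [255,0,0,0,0,0,0],
])

```text
t: 8.35
ee_pos: [673.7, 7.1, 137.7]
orientation: [-0.948, 1.355, 0.947]
ft_force: [3.0, -0.3, -3.2]
width: 17.5
```

```bash
python3 plan.py
```

```text
t 8.35 p [673.7   7.1 137.7] psi 69.93 tilt(x) [ 0.0004 -0.0001] q1 -0.4 q6 -70.3 F [ 3.  -0.3 -3.2] M [ 0.03 -0.94  0.02] w 17.5
```

Request:
apply_moves([
  [255,0,0,0,10,0,0],
  [255,0,0,0,10,0,0],
  [255,0,0,0,10,0,0],
  [255,0,0,0,10,0,0],
  [255,0,0,0,10,0,0],
  [255,0,0,0,10,0,0],
  [255,0,0,0,10,0,0],
  [255,0,0,0,0,0,0],
])

```text
t: 9.35
ee_pos: [673.7, 7.1, 137.8]
orientation: [-0.001, 1.57, 0.001]
ft_force: [2.2, -1.3, -3.1]
width: 17.7
```

```bash
python3 plan.py;python3 - <<'E'
from h import *
grab("scene","s4",(250,120,390,280),4)
E
```

```text
t 9.35 p [673.7   7.1 137.8] psi 0.08 tilt(x) [ 0.0003 -0.0001] q1 -0.4 q6 -0.5 F [ 2.2 -1.3 -3.1] M [-0.14 -0.92 -0.02] w 17.7
```

View pics/s4.png

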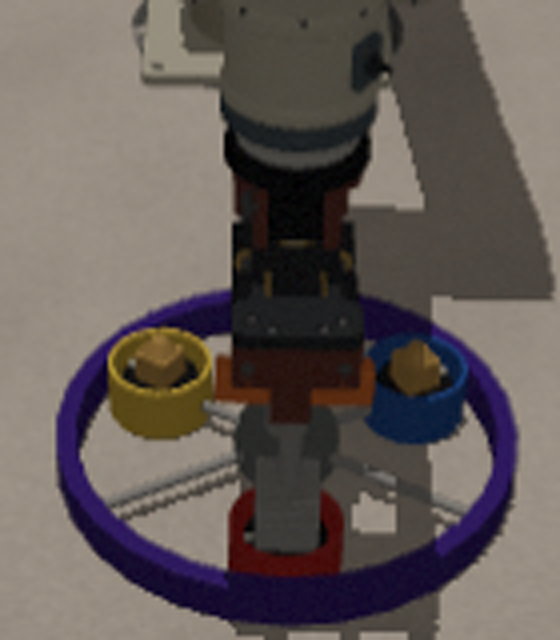

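Request:
apply_moves([
  [255,0,0,0,5.3,0,0],
  [255,0,0,0,5.3,0,0],
  [255,0,0,0,0,0,0],
  [255,0,0,0,0,0,0],
  [255,0,0,0,-7,0,0],
  [255,-4,0,0,0,0,0],
  [255,-10,0,0,0,0,0],
  [255,-20,0,0,0,0,0],
])

```text
t: 10.4
ee_pos: [672.3, 7.2, 172.1]
orientation: [0.052, 1.573, -0.052]
ft_force: [-0.0, 0.2, -2.9]
width: 18.0
```

Request:
apply_moves([
  [255,-20,0,0,0,0,0],
  [255,-10,0,0,0,0,0],
  [255,0,0,0,-10,0,0],
  [255,0,0,0,-10,0,0],
  [255,0,0,0,-10,0,0],
  [255,0,0,0,-10,0,0],
  [255,0,0,0,-10,0,0],
  [255,0,0,0,-10,0,0],
])

```text
t: 11.4
ee_pos: [673.3, 7.2, 202.2]
orientation: [-0.769, 1.431, 0.77]
ft_force: [-0.4, 0.1, -2.9]
width: 17.6
```

```bash
python3 plan.py;python3 - <<'E'
from h import *
grab("scene","s5",(295,210,345,260),12)
E
```

```text
t 11.40 p [673.3   7.2 202.2] psi 56.57 tilt(x) [-0.0003  0.    ] q1 -0.4 q6 -57.0 F [-0.4  0.1 -2.9] M [ 0.01 -0.13 -0.01] w 17.6
```

View pics/s5.png

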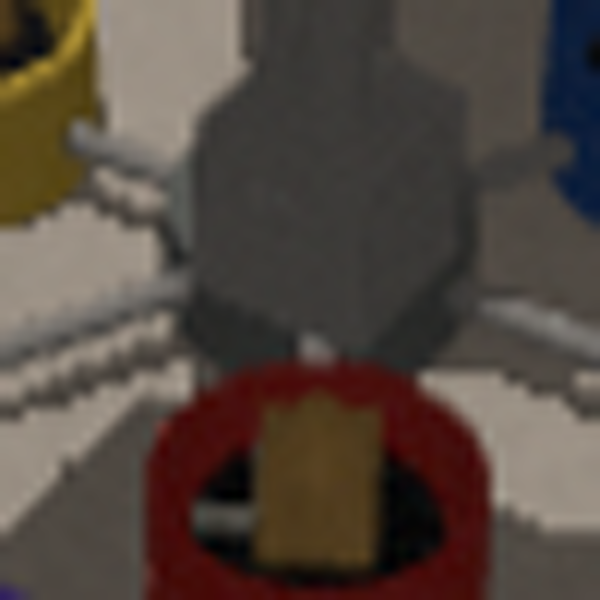

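```bash
python3 - <<'E'
from h import *
im=cv2.cvtColor(cv2.imread("pics/raw_s5.png"),cv2.COLOR_BGR2RGB);h=cv2.cvtColor(im,cv2.COLOR_RGB2HSV)
s=h[248:258,308:318];print(s[...,1]);print(s[...,2])
m=(s[...,1]<90)&(s[...,2]>90);v=np.argwhere(m)[:,::-1]+[308,248]
W=onz("scene",v.astype(float),27)[:,:2];print(W)
l=cv2.fitLine(W.astype(np.float32),cv2.DIST_L2,0,.01,.01).ravel();print(np.degrees(np.arctan2(l[1],l[0])),W.mean(0)-[673.3,7.1])
E
```

```text
[[211 215 214 208 214 203 148 122 108 157]
 [233 198 225 214 213 146  36  28 123 162]
 [214 228 218 219 135  93  28  85 125 160]
 [212 235 211 130  12  85 109  78 116 163]
 [215 213 206  37  32  33  36  37  99 156]
 [215 203 220  31  31  32  29  33 108 167]
 [225 223 224  32  33  46  33  38 152 156]
 [209 214 226 198  73 102  23  21 159 156]
 [217 229 215 200 226 134  59  20 165 161]
 [236 210 208 225 223 204 228 111 122 141]]
[[69 64 68 71 69 49 19 23 59 78]
 [68 67 68 69 48 21  7  9 60 77]
 [69 66 68 57 17 11  9 12 63 78]
 [71 65 69 45 22  9  7 13 64 78]
 [71 67 68 69 71 69 71 69 75 80]
 [71 69 58 66 66 64 78 77 66 78]
 [67 71 65 32 31 33 39 40 62 80]
 [67 68 71 49  7  5 11 12 61 80]
 [67 68 71 70 62 21 13 13 48 65]
 [66 68 70 69 71 65 47 23 23 29]]Traceback (most recent call last):
  File "<stdin>", line 5, in <module>
  File "h.py", line 13, in onz
    o,d=ray(n,uv); return o+d*((z-o[2])/d[:,2])[:,None]
        ~~~^^^^^^
  File "h.py", line 7, in ray
    x=cv2.undistortPoints(uv,p["camera_matrix"],p["D"]).reshape(-1,2)
      ~~~~~~~~~~~~~~~~~~~^^^^^^^^^^^^^^^^^^^^^^^^^^^^^^
cv2.error: OpenCV(4.12.0) /io/opencv/modules/calib3d/src/undistort.dispatch.cpp:347: error: (-215:Assertion failed) CV_IS_MAT(_src) && CV_IS_MAT(_dst) && (_src->rows == 1 || _src->cols == 1) && (_dst->rows == 1 || _dst->cols == 1) && _src->cols + _src->rows - 1 == _dst->rows + _dst->cols - 1 && (CV_MAT_TYPE(_src->type) == CV_32FC2 || CV_MAT_TYPE(_src->type) == CV_64FC2) && (CV_MAT_TYPE(_dst->type) == CV_32FC2 || CV_MAT_TYPE(_dst->type) == CV_64FC2) in function 'cvUndistortPointsInternal'
```

```bash
python3 - <<'E'
from h import *
W=onz("scene",[[311,252.73],[312,252.71],[313,252.72],[314,252.80],[315,252.81]],27)[:,:2];print(W)
l=cv2.fitLine(W.astype(np.float32),cv2.DIST_L2,0,.01,.01).ravel();print(np.degrees(np.arctan2(l[1],l[0])))
d=W.mean(0)-[673.3,7.1];print(d,np.degrees(np.arctan2(d[1],d[0])))
E
python3 plan.py 524.8 -76.6 202.2 57 6
```

```text
[[672.80452705 -16.66774427]
 [672.71181544 -14.23918801]
 [672.722143   -11.81028693]
 [672.9726601   -9.38179642]
 [672.98330548  -6.95323023]]
88.54032
[ -0.46110978 -18.91044917] -91.39681559453476
t 11.45 p [673.3   7.1 202.2] psi 56.96 tilt(x) [-0.0003 -0.0001] q1 -0.4 q6 -57.4 F [ 0.   0.3 -2.6] M [-0.   -0.12  0.  ] w 17.7
[0.0, 13.1, -25.2, -0.0]
[0.0, 13.1, -25.2, -0.0]
[0.0, 13.1, -25.2, -0.0]
[0.0, 13.1, -25.2, -0.0]
[0.0, 13.1, -25.2, -0.0]
[0.0, 13.2, -25.2, -0.0]
```

Red's line now points at −91.4° in world, so its angle is about 90.5° (1.58 rad). That is good. Next is yellow, going round the axle on the outside.

Request:
apply_moves([
  [255,0,-0.7,-32.5,0,0,0],
  [255,0,-0.7,-32.5,0,0,0],
  [255,0,-0.7,-32.5,0,0,0],
  [255,0,27.2,-17.5,0,0,0],
  [255,0,27.2,-17.5,0,0,0],
  [255,0,27.2,-17.5,0,0,0],
  [255,0,0,0,0,0,0],
  [255,0,0,0,0,0,0],
])

```text
t: 12.45
ee_pos: [525.1, -73.5, 202.5]
orientation: [-0.765, 1.431, 0.763]
ft_force: [-0.2, 0.1, -3.2]
width: 17.9
```

```bash
python3 plan.py 525 -75.6 154 56.5 4; python3 - <<'E'
from h import *
im=grab("scene","s6",(260,165,325,225),10);grab("top","t6",(230,130,370,270),4)
ct=status.get_obs()["ee_pos"];t=np.radians(57)
def sq(c,h,z,t):
    return [[*(c+h*np.array([np.cos(t+a),np.sin(t+a)])*2**.5),z] for a in np.pi/4+np.arange(4)*np.pi/2]
f=lambda X:((proj("scene",X)-[260,165]+.5)*10).round(0).tolist()
print("foot",f(sq(ct[:2],19,ct[2]+11-118,t)));N=np.array([525,-75.6])
for z in(30,48):print("nip",z,f(sq(N,12,z,np.radians(56.5))))
E
```

```text
t 12.45 p [525.1 -73.5 202.5] psi 56.16 tilt(x) [ 0.0019 -0.0002] q1 -9.3 q6 -65.4 F [-0.2  0.1 -3.2] M [-0.01 -0.15 -0.03] w 17.9
[12.1, -0.3, -0.4, -0.1]
[12.1, -0.3, -0.5, -0.1]
[12.1, -0.3, -0.5, -0.1]
[12.1, -0.3, -0.5, -0.1]
foot [[401.0, 275.0], [281.0, 226.0], [196.0, 300.0], [316.0, 351.0]]
nip 30 [[359.0, 473.0], [286.0, 441.0], [233.0, 488.0], [307.0, 521.0]]
nip 48 [[358.0, 421.0], [285.0, 389.0], [231.0, 436.0], [305.0, 469.0]]
```

View pics/s6.png

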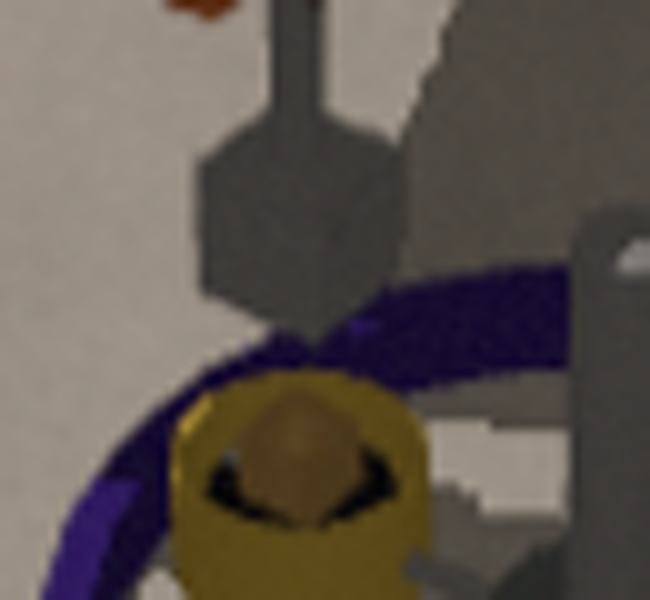

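View pics/t6.png

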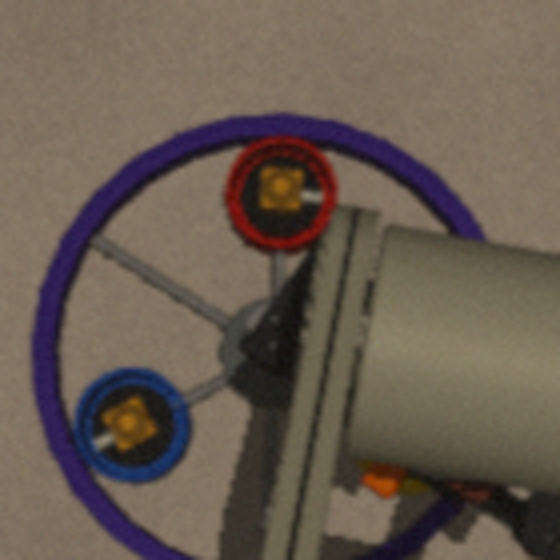

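Request:
apply_moves([
  [255,10,-0.4,-0.7,0,0,0],
  [255,10,0,0,0,0,0],
  [255,10,0,0,0,0,0],
  [255,8,0,0,0,0,0],
  [255,5,0,0,0,0,0],
  [255,3,0,0,0,0,0],
  [255,0,0,0,0,0,0],
  [255,0,0,0,0,0,0],
])

```text
t: 13.55
ee_pos: [524.3, -74.2, 156.1]
orientation: [-0.766, 1.431, 0.765]
ft_force: [0.7, 0.2, -2.5]
width: 17.8
```

```bash
python3 plan.py 525 -75 144 56.5 4
```

```text
t 13.55 p [524.3 -74.2 156.1] psi 56.25 tilt(x) [ 0.0006 -0.0001] q1 -9.3 q6 -65.6 F [ 0.7  0.2 -2.5] M [ 0.01 -0.12  0.02] w 17.8
[3.0, -0.3, -0.1, -0.1]
[3.0, -0.3, -0.1, -0.1]
[3.0, -0.3, -0.1, -0.1]
[3.0, -0.3, -0.1, -0.1]
```

Request:
apply_moves([
  [255,2,-0.9,-0.2,0,0,0],
  [255,2,0,0,0,0,0],
  [255,2,0,0,0,0,0],
  [255,2,0,0,0,0,0],
  [255,2,0,0,0,0,0],
  [255,2,0,0,0,0,0],
  [255,0,0,0,0,0,0],
  [255,0,0,0,0,0,0],
])

```text
t: 14.55
ee_pos: [524.7, -74.8, 143.8]
orientation: [-0.765, 1.432, 0.765]
ft_force: [0.1, 0.7, -3.6]
width: 17.9
```

```bash
python3 plan.py
```

```text
t 14.55 p [524.7 -74.8 143.8] psi 56.25 tilt(x) [0. 0.] q1 -9.4 q6 -65.7 F [ 0.1  0.7 -3.6] M [ 0.05 -0.11 -0.03] w 17.9
```

Request:
apply_moves([
  [255,2.2,0,0,0,0,0],
  [255,2.2,0,0,0,0,0],
  [255,2,0,0,0,0,0],
  [255,0,0,0,10,0,0],
  [255,0,0,0,10,0,0],
  [255,0,0,0,10,0,0],
  [255,0,0,0,10,0,0],
  [255,0,0,0,10,0,0],
])

```text
t: 15.55
ee_pos: [525.3, -74.9, 137.3]
orientation: [-0.082, 1.568, 0.081]
ft_force: [2.4, 0.2, -4.1]
width: 17.8
```

```bash
python3 plan.py
```

```text
t 15.55 p [525.3 -74.9 137.3] psi 5.95 tilt(x) [ 0.0014 -0.0002] q1 -9.4 q6 -15.3 F [ 2.4  0.2 -4.1] M [ 0.01 -0.57  0.17] w 17.8
```

Request:
apply_moves([
  [255,0,0,0,10.4,0,0],
  [255,0,0,0,10.4,0,0],
  [255,0,0,0,10.4,0,0],
  [255,0,0,0,10.4,0,0],
  [255,0,0,0,10.4,0,0],
  [255,0,0,0,10.4,0,0],
  [255,0,0,0,10.4,0,0],
  [255,0,0,0,10.4,0,0],
])

```text
t: 16.55
ee_pos: [525.1, -74.9, 137.2]
orientation: [1.044, 1.305, -1.043]
ft_force: [0.9, 0.3, -4.4]
width: 17.8
```

```bash
python3 plan.py
```

```text
t 16.55 p [525.1 -74.9 137.2] psi -77.27 tilt(x) [ 0.0009 -0.0002] q1 -9.4 q6 67.9 F [ 0.9  0.3 -4.4] M [ 0.04 -0.35  0.17] w 17.8
```

Request:
apply_moves([
  [255,0,0,0,10,0,0],
  [255,0,0,0,10,0,0],
  [255,0,0,0,10,0,0],
  [255,0,0,0,10,0,0],
  [255,0,0,0,8,0,0],
  [255,0,0,0,5.7,0,0],
  [255,0,0,0,0,0,0],
  [255,0,0,0,0,0,0],
])

```text
t: 17.55
ee_pos: [525.0, -74.8, 137.3]
orientation: [1.709, 0.787, -1.708]
ft_force: [1.9, 1.3, -5.7]
width: 17.8
```

```bash
python3 plan.py
```

```text
t 17.55 p [525.  -74.8 137.3] psi -130.55 tilt(x) [0.0006 0.0001] q1 -9.4 q6 121.1 F [ 1.9  1.3 -5.7] M [ 0.28 -0.53  0.01] w 17.8
```

Request:
apply_moves([
  [255,0,0,0,-8,0,0],
  [255,-4,0,0,0,0,0],
  [255,-10,0,0,0,0,0],
  [255,-20,0,0,0,0,0],
  [255,-20,0,0,0,0,0],
  [255,-11,0,0,-10,0,0],
  [255,0,0,0,-10,0,0],
  [255,0,0,0,-10,0,0],
])

```text
t: 18.55
ee_pos: [524.8, -74.9, 203.4]
orientation: [1.241, 1.188, -1.24]
ft_force: [-0.2, 0.3, -2.9]
width: 17.9
```

```bash
python3 plan.py;python3 - <<'E'
from h import *
im=grab("scene","s7",(260,165,325,225),10);
E
```

```text
t 18.55 p [524.8 -74.9 203.4] psi -92.42 tilt(x) [ 0.001  -0.0002] q1 -9.4 q6 83.0 F [-0.2  0.3 -2.9] M [ 0.05  0.04 -0.01] w 17.9
```

View pics/s7.png

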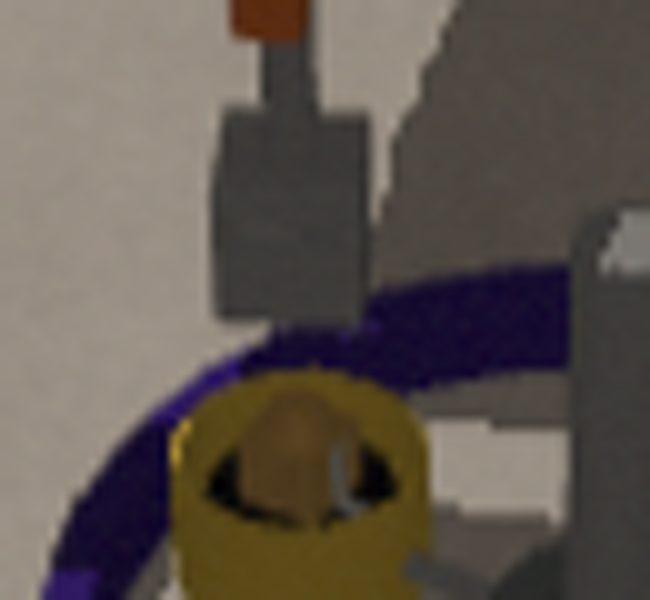

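```bash
python3 plan.py 490 10 203 -33.4 6; python3 - <<'E'
import plan,numpy as np
plan.cur=lambda:(0,np.array([490,10,203.]),-33.4,0)
plan.plan(527.6,94.4,203,26,6)
E
```

```text
t 18.60 p [524.7 -74.9 203.3] psi -92.02 tilt(x) [ 0.0007 -0.0002] q1 -9.4 q6 82.6 F [-0.4  0.8 -3.4] M [ 0.03  0.04 -0.03] w 18.0
[0.0, -6.3, -13.9, -9.8]
[0.0, -3.8, -14.8, -9.8]
[0.0, -1.3, -15.2, -9.8]
[0.0, 1.3, -15.2, -9.8]
[0.0, 3.9, -14.8, -9.8]
[0.0, 6.4, -13.9, -9.8]
[-0.0, 15.2, -2.5, -9.9]
[-0.0, 15.4, 0.1, -9.9]
[-0.0, 15.1, 2.8, -9.9]
[-0.0, 14.4, 5.3, -9.9]
[-0.0, 13.3, 7.7, -9.9]
[-0.0, 11.8, 9.9, -9.9]
```

Request:
apply_moves([
  [255,0,-6.3,-13.9,-9.8,0,0],
  [255,0,-3.8,-14.8,-9.8,0,0],
  [255,0,-1.3,-15.2,-9.8,0,0],
  [255,0,1.3,-15.2,-9.8,0,0],
  [255,0,3.9,-14.8,-9.8,0,0],
  [255,0,6.4,-13.9,-9.8,0,0],
  [255,0,15.2,-2.5,-9.9,0,0],
  [255,0,15.4,0.1,-9.9,0,0],
])

```text
t: 19.6
ee_pos: [503.6, 38.8, 203.1]
orientation: [0.191, 1.562, -0.191]
ft_force: [-0.4, -0.0, -2.6]
width: 17.7
```

Request:
apply_moves([
  [255,0,15.1,2.8,-9.9,0,0],
  [255,0,14.4,5.3,-9.9,0,0],
  [255,0,13.3,7.7,-9.9,0,0],
  [255,0,11.8,9.9,-9.9,0,0],
  [255,0,0,0,0,0,0],
  [255,0,0,0,0,0,0],
  [255,0,0,0,0,0,0],
  [255,0,0,0,0,0,0],
])

```text
t: 20.6
ee_pos: [528.7, 93.9, 202.4]
orientation: [-0.348, 1.543, 0.348]
ft_force: [-0.6, 0.2, -2.6]
width: 17.8
```

```bash
python3 plan.py 527.6 94.4 203 26 1; python3 - <<'E'
from h import *
im=grab("scene","s8",(320,165,385,225),10);grab("top","t8",(280,150,360,270),5)
ct=status.get_obs()["ee_pos"];t=np.radians(26)
def sq(c,h,z,t):
    return [[*(c+h*np.array([np.cos(t+a),np.sin(t+a)])*2**.5),z] for a in np.pi/4+np.arange(4)*np.pi/2]
f=lambda X:((proj("scene",X)-[320,165]+.5)*10).round(0).tolist()
print("foot",f(sq(ct[:2],19,ct[2]+11-118,t)));N=np.array([527.6,94.4])
for z in(30,48):print("nip",z,f(sq(N,12,z,np.radians(26))))
E
```

```text
t 20.60 p [528.7  93.9 202.4] psi 25.44 tilt(x) [-0.0001 -0.0001] q1 8.8 q6 -16.6 F [-0.6  0.2 -2.6] M [-0.09 -0.13  0.  ] w 17.8
[-0.6, 0.9, -0.8, -0.6]
foot [[449.0, 322.0], [375.0, 241.0], [248.0, 279.0], [321.0, 361.0]]
nip 30 [[394.0, 505.0], [349.0, 453.0], [271.0, 478.0], [316.0, 530.0]]
nip 48 [[399.0, 453.0], [354.0, 402.0], [275.0, 426.0], [320.0, 478.0]]
```

View pics/s8.png

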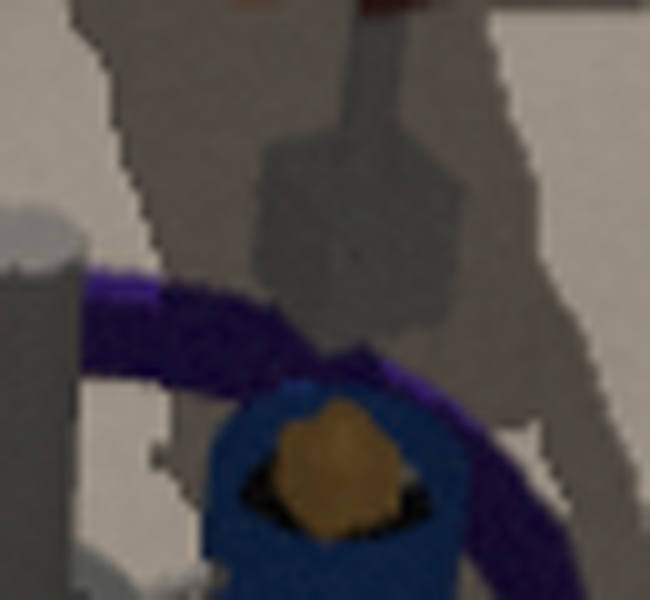

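View pics/t8.png

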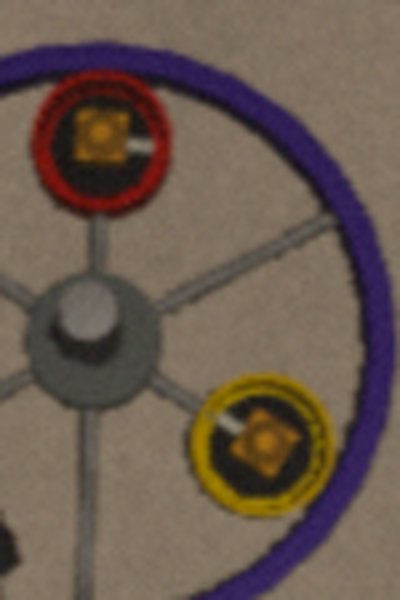

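Request:
apply_moves([
  [255,10,0.4,-1.0,-3.5,0,0],
  [255,10,0,0,0,0,0],
  [255,10,0,0,0,0,0],
  [255,8,0,0,0,0,0],
  [255,5,0,0,0,0,0],
  [255,3,0,0,0,0,0],
  [255,0,0,0,0,0,0],
  [255,0,0,0,0,0,0],
])

```text
t: 21.7
ee_pos: [528.0, 94.3, 156.6]
orientation: [-0.397, 1.533, 0.397]
ft_force: [-0.6, -0.8, -2.9]
width: 18.2
```

```bash
python3 plan.py 527.6 93.8 144 29 1
python3 - <<'E'
from h import *
im=cv2.cvtColor(cv2.imread("pics/raw_t8.png"),cv2.COLOR_BGR2RGB);h=cv2.cvtColor(im,cv2.COLOR_RGB2HSV)
for nm,c in(("red",(300,178)),("yel",(332,238))):
    x0,y0=c[0]-13,c[1]-13;s=h[y0:y0+27,x0:x0+27]
    m=(s[...,1]<90)&(s[...,2]>85);v=np.argwhere(m)[:,::-1]+[x0,y0]
    print(nm,[(a[0],a[1],h[a[1],a[0],2]) for a in v])
E
```

```text
t 21.70 p [528.   94.3 156.6] psi 29.05 tilt(x) [0.0005 0.0001] q1 8.9 q6 -20.2 F [-0.6 -0.8 -2.9] M [-0.05 -0.14  0.01] w 18.2
[12.6, -0.2, -0.6, 0.0]
red [(np.int64(288), np.int64(167), np.uint8(103)), (np.int64(289), np.int64(167), np.uint8(123)), (np.int64(287), np.int64(168), np.uint8(126)), (np.int64(288), np.int64(168), np.uint8(125)), (np.int64(311), np.int64(168), np.uint8(116)), (np.int64(312), np.int64(168), np.uint8(122)), (np.int64(313), np.int64(168), np.uint8(104)), (np.int64(287), np.int64(169), np.uint8(131)), (np.int64(312), np.int64(169), np.uint8(124)), (np.int64(313), np.int64(169), np.uint8(124)), (np.int64(287), np.int64(170), np.uint8(133)), (np.int64(313), np.int64(170), np.uint8(126)), (np.int64(306), np.int64(178), np.uint8(128)), (np.int64(307), np.int64(178), np.uint8(122)), (np.int64(308), np.int64(178), np.uint8(107)), (np.int64(309), np.int64(178), np.uint8(110)), (np.int64(306), np.int64(179), np.uint8(123)), (np.int64(307), np.int64(179), np.uint8(129)), (np.int64(308), np.int64(179), np.uint8(124)), (np.int64(309), np.int64(179), np.uint8(126)), (np
[... 4275 characters left out ...]
.int64(319), np.int64(247), np.uint8(108)), (np.int64(319), np.int64(248), np.uint8(113)), (np.int64(320), np.int64(248), np.uint8(91)), (np.int64(319), np.int64(249), np.uint8(127)), (np.int64(320), np.int64(249), np.uint8(126)), (np.int64(321), np.int64(249), np.uint8(111)), (np.int64(319), np.int64(250), np.uint8(133)), (np.int64(320), np.int64(250), np.uint8(130)), (np.int64(321), np.int64(250), np.uint8(126)), (np.int64(322), np.int64(250), np.uint8(108)), (np.int64(319), np.int64(251), np.uint8(132)), (np.int64(320), np.int64(251), np.uint8(128)), (np.int64(321), np.int64(251), np.uint8(127)), (np.int64(322), np.int64(251), np.uint8(131)), (np.int64(323), np.int64(251), np.uint8(111))]
```

Request:
apply_moves([
  [255,2,-0.2,-0.5,0,0,0],
  [255,2,0,0,0,0,0],
  [255,2,0,0,0,0,0],
  [255,2,0,0,0,0,0],
  [255,2,0,0,0,0,0],
  [255,2,0,0,0,0,0],
  [255,0,0,0,0,0,0],
  [255,0,0,0,0,0,0],
])

```text
t: 22.7
ee_pos: [527.6, 93.9, 144.3]
orientation: [-0.397, 1.534, 0.397]
ft_force: [2.5, 0.6, -4.2]
width: 18.3
```

```bash
python3 plan.py
python3 - <<'E'
from h import *
for nm,uv,N,out in(("red",(307.5,178.6),(673.1,6.1),-.86),("yel",(326.0,234.4),(524.8,-76.6),-120.86)):
    for off in(0,1):
        d=onz("top",[uv],27)[0,:2]-N-[0,off];a=np.degrees(np.arctan2(d[1],d[0]));print(nm,d,a,"joint",(out-a)%360)
E
```

```text
t 22.70 p [527.6  93.9 144.3] psi 29.05 tilt(x) [0.0004 0.0001] q1 8.8 q6 -20.2 F [ 2.5  0.6 -4.2] M [ 0.3  -0.82 -0.01] w 18.3
red [  0.64707236 -19.15462879] -88.0651975889525 joint 87.2051975889525
red [  0.64707236 -20.15462879] -88.1611278808583 joint 87.3011278808583
yel [10.94023187 14.94792433] 53.79998733888652 joint 185.3400126611135
yel [10.94023187 13.94792433] 51.890685131023645 joint 187.24931486897634
```

Request:
apply_moves([
  [255,2,-0.2,0.3,0,0,0],
  [255,2,0,0,0,0,0],
  [255,2,0,0,0,0,0],
  [255,0.5,0,0,0,0,0],
  [255,0,0,0,10,0,0],
  [255,0,0,0,10,0,0],
  [255,0,0,0,10,0,0],
  [255,0,0,0,10,0,0],
])

```text
t: 23.7
ee_pos: [528.3, 94.1, 137.9]
orientation: [0.155, 1.564, -0.154]
ft_force: [2.6, 1.9, -3.1]
width: 18.4
```

```bash
python3 plan.py
```

```text
t 23.70 p [528.3  94.1 137.9] psi -11.27 tilt(x) [0.0011 0.0005] q1 8.8 q6 20.1 F [ 2.6  1.9 -3.1] M [ 0.57 -0.8   0.19] w 18.4
```

Mz is 0.19 N·m, so the nipple is being turned. I'll finish the turn with the remaining 57.7°.

Request:
apply_moves([
  [255,0,0,0,10,0,0],
  [255,0,0,0,10,0,0],
  [255,0,0,0,10,0,0],
  [255,0,0,0,10,0,0],
  [255,0,0,0,10,0,0],
  [255,0,0,0,7.5,0,0],
  [255,0,0,0,0,0,0],
  [255,0,0,0,0,0,0],
])

```text
t: 24.7
ee_pos: [528.0, 94.1, 138.0]
orientation: [0.927, 1.365, -0.925]
ft_force: [2.9, 4.3, -3.1]
width: 17.8
```

```bash
python3 plan.py
```

```text
t 24.70 p [528.   94.1 138. ] psi -68.32 tilt(x) [0.0005 0.0006] q1 8.8 q6 77.1 F [ 2.9  4.3 -3.1] M [ 1.07 -0.66  0.03] w 17.8
```

Request:
apply_moves([
  [255,0,0,0,-8,0,0],
  [255,-4,0,0,0,0,0],
  [255,-10,0,0,0,0,0],
  [255,-20,0,0,0,0,0],
  [255,-20,0,0,0,0,0],
  [255,-11,0,0,0,0,0],
  [255,0,0,0,0,0,0],
  [255,0,0,0,0,0,0],
])

```text
t: 25.7
ee_pos: [527.1, 93.7, 202.3]
orientation: [0.821, 1.411, -0.823]
ft_force: [-0.5, 0.2, -3.0]
width: 18.1
```

```bash
python3 plan.py 450 -10 203 -40 4; python3 - <<'E'
import plan,numpy as np
plan.cur=lambda:(0,np.array([450,-10,203.]),-40,0)
plan.plan(466.4,-285.5,203,16,8)
E
python3 - <<'E'
from h import *
im=grab("scene","s9",(320,165,385,225),10)
E
```

```text
t 25.70 p [527.1  93.7 202.3] psi -60.47 tilt(x) [-0.0014 -0.0003] q1 8.8 q6 69.3 F [-0.5  0.2 -3. ] M [-0.02  0.02  0.04] w 18.1
[-0.2, -29.6, 13.0, -5.1]
[-0.2, -30.6, 10.4, -5.1]
[-0.2, -31.4, 7.6, -5.1]
[-0.2, -32.0, 4.8, -5.1]
[-0.0, -25.1, 23.7, -7.0]
[-0.0, -27.8, 20.5, -7.0]
[-0.0, -30.1, 16.9, -7.0]
[-0.0, -31.9, 13.2, -7.0]
[-0.0, -33.3, 9.2, -7.0]
[-0.0, -34.1, 5.0, -7.0]
[-0.0, -34.5, 0.8, -7.0]
[-0.0, -34.3, -3.4, -7.0]
```

View pics/s9.png

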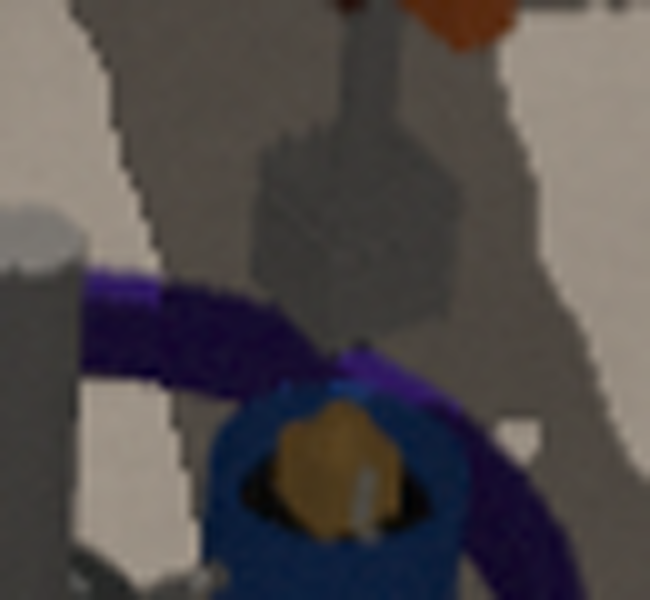

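Request:
apply_moves([
  [255,0,-29.6,13.0,-5.1,0,0],
  [255,0,-30.6,10.4,-5.1,0,0],
  [255,0,-31.4,7.6,-5.1,0,0],
  [255,0,-32.0,4.8,-5.1,0,0],
  [255,0,-25.1,23.7,-7,0,0],
  [255,0,-27.8,20.5,-7,0,0],
  [255,0,-30.1,16.9,-7,0,0],
  [255,0,-31.9,13.2,-7,0,0],
])

```text
t: 26.75
ee_pos: [458.2, -148.8, 202.2]
orientation: [0.162, 1.566, -0.162]
ft_force: [1.2, 0.3, -2.8]
width: 17.6
```

Request:
apply_moves([
  [255,0,-33.3,9.2,-7,0,0],
  [255,0,-34.1,5.0,-7,0,0],
  [255,0,-34.5,0.8,-7,0,0],
  [255,0,-34.3,-3.4,-7,0,0],
  [255,0,0,0,0,0,0],
  [255,0,0,0,0,0,0],
  [255,0,0,0,0,0,0],
  [255,0,0,0,0,0,0],
])

```text
t: 27.75
ee_pos: [466.6, -284.8, 202.9]
orientation: [-0.219, 1.56, 0.219]
ft_force: [-0.2, -0.5, -3.8]
width: 17.8
```

```bash
python3 plan.py 466.4 -285.5 203 16 1
python3 - <<'E'
from h import *
im=grab("top","t10",(230,150,370,285),4.4);im2=grab("scene","s10",(180,130,390,285),3.8)
for i,(nm,box) in enumerate((("red",(290,168,311,190)),("yel",(321,228,343,250)),("blu",(252,226,274,248)))):
    h=cv2.cvtColor(im,cv2.COLOR_RGB2HSV);x0,y0,x1,y1=box
    s=h[y0:y1,x0:x1];m=((s[...,1]<95)&(s[...,2]>85)).astype(np.uint8)
    n,l,st,ce=cv2.connectedComponentsWithStats(m,connectivity=8)
    out=np.radians(-.86-120*i);N=np.array([575.1,7.53])+98*np.array([np.cos(out),np.sin(out)])
    for k in range(1,n):
        if 3<st[k,4]<40:
            v=np.argwhere(l==k)[:,::-1]+[x0,y0];W=onz("top",v.astype(float),27)[:,:2]
            d=W.mean(0)-N;a=np.degrees(np.arctan2(d[1],d[0]));L=cv2.fitLine(W.astype(np.float32),cv2.DIST_L2,0,.01,.01).ravel()
            print(nm,len(v),d.round(1),"joint by centre",((np.degrees(out)-a)%360).round(1),"by line",((np.degrees(out)-np.degrees(np.arctan2(L[1],L[0])))%180).round(1))
E
```

```text
t 27.75 p [ 466.6 -284.8  202.9] psi 15.98 tilt(x) [-0.0002  0.0002] q1 -32.6 q6 -48.6 F [-0.2 -0.5 -3.8] M [-0.   -0.07  0.06] w 17.8
[-0.1, -0.6, -0.4, -0.0]
red 10 [  0.2 -19.6] joint by centre 88.7 by line 106.6
yel 17 [11.3 15.8] joint by centre 184.7 by line 172.1
blu 14 [20. 11.] joint by centre 90.3 by line 96.8
```

View pics/t10.png

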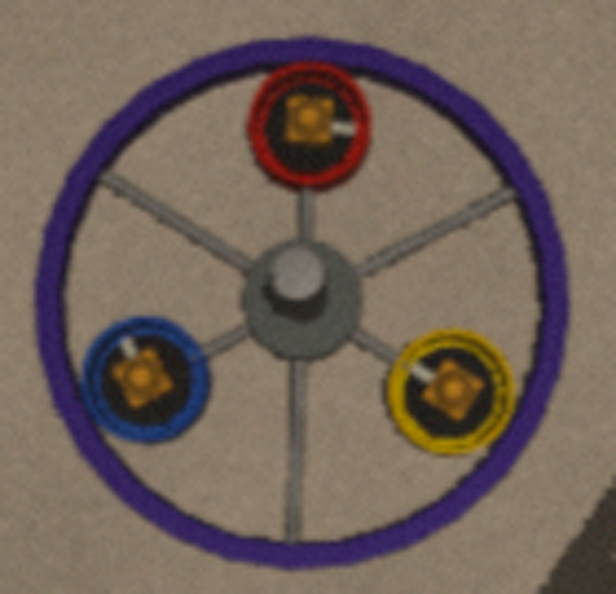

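View pics/s10.png

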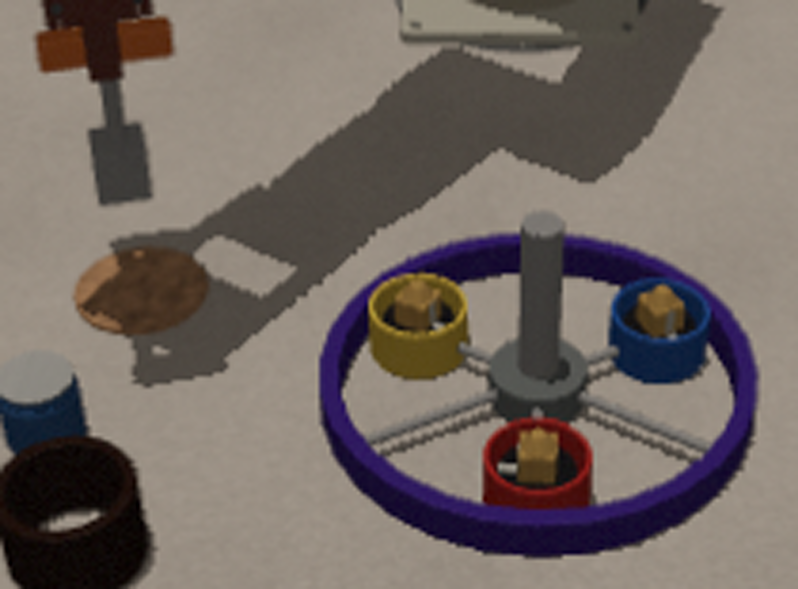

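```bash
python3 - <<'E'
from h import *
for n,f,box in(("scene","raw_s10",(195,190,240,222)),("top","raw_t10",(385,235,450,292))):
    im=cv2.cvtColor(cv2.imread(f"pics/{f}.png"),cv2.COLOR_BGR2RGB)
    m=mask(im,(4,80,35),(20,255,255),box);m=cv2.morphologyEx(m,cv2.MORPH_CLOSE,np.ones((5,5)))
    cs,_=cv2.findContours(m,cv2.RETR_EXTERNAL,cv2.CHAIN_APPROX_NONE);p=max(cs,key=cv2.contourArea)[:,0,:].astype(float)
    w=onz(n,p,5);c=np.array([466,-285.])
    for i in range(8):
        r=np.hypot(*(w[:,:2]-c).T);k=abs(r-49.5)<5-.3*i;c,rr=circ(w[k])
    print(n,c,rr,k.sum(),len(p),p.min(0),p.max(0))
# foot bottom in scene
ct=status.get_obs()["ee_pos"];t=np.radians(15.98)
X=[[*(ct[:2]+19*2**.5*np.array([np.cos(t+a),np.sin(t+a)])),ct[2]-107] for a in np.pi/4+np.arange(4)*np.pi/2]
print(((proj("scene",X)-[190,155]+.5)*12).round(0).tolist())
c=cv2.imread("pics/raw_s10.png")[155:220,190:245];cv2.imwrite("pics/s10z.png",cv2.resize(c,None,fx=12,fy=12,interpolation=cv2.INTER_NEAREST)[:600])
E
```

```text
scene [ 467.55785708 -282.40288697] 49.211428681404875 81 81 [199. 195.] [234. 217.]
top [ 466.04180231 -285.31450199] 50.58215484726872 94 202 [393. 245.] [449. 291.]
[[361.0, 332.0], [341.0, 237.0], [174.0, 263.0], [190.0, 359.0]]
```

View pics/s10z.png

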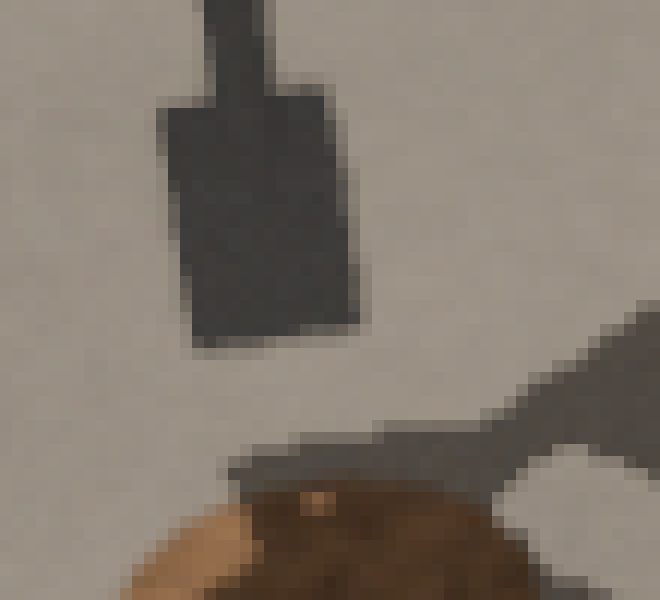

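Request:
apply_moves([
  [255,10,1.3,0.8,0,0,0],
  [255,20,0,0,0,0,0],
  [255,20,0,0,0,0,0],
  [255,15,0,0,0,0,0],
  [255,10,0,0,0,0,0],
  [255,7,0,0,0,0,0],
  [255,3,0,0,0,0,0],
  [255,1,0,0,0,0,0],
])

```text
t: 28.85
ee_pos: [467.2, -284.2, 117.0]
orientation: [-0.219, 1.559, 0.218]
ft_force: [-0.4, 0.8, -2.3]
width: 17.8
```

```bash
python3 plan.py 467 -283.3 112 16 1
python3 - <<'E'
from h import *
grab("scene","s11",(190,140,245,220),7)
E
```

```text
t 28.85 p [ 467.2 -284.2  117. ] psi 15.94 tilt(x) [ 0.0004 -0.0002] q1 -32.6 q6 -48.5 F [-0.4  0.8 -2.3] M [-0.01 -0.09 -0.03] w 17.8
[5.0, 1.0, 0.0, -0.1]
```

View pics/s11.png

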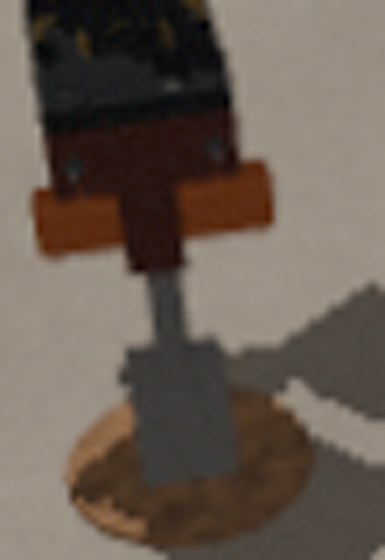

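Request:
apply_moves([
  [255,1.5,0.8,0,0,0,0],
  [255,1,0,0,0,0,0],
  [255,1,0,0,0,0,0],
  [255,0.7,0,0,0,0,0],
  [255,0,0,0,0,0,0],
  [255,0,0,0,0,0,0],
  [255,0,0,0,0,0,0],
  [255,0,0,0,0,0,0],
])

```text
t: 29.9
ee_pos: [466.8, -283.3, 112.7]
orientation: [-0.219, 1.56, 0.218]
ft_force: [0.5, -0.2, -3.1]
width: 17.6
```

```bash
python3 plan.py
```

```text
t 29.90 p [ 466.8 -283.3  112.7] psi 15.95 tilt(x) [ 0. -0.] q1 -32.5 q6 -48.5 F [ 0.5 -0.2 -3.1] M [-0.05 -0.12 -0.02] w 17.6
```

Still no contact, so I'll lower by small steps.

Request:
apply_moves([
  [255,0.4,0,0,0,0,0],
  [255,0.4,0,0,0,0,0],
  [255,0,0,0,0,0,0],
  [255,0,0,0,0,0,0],
  [255,0,0,0,0,0,0],
  [255,0,0,0,0,0,0],
  [255,0,0,0,0,0,0],
  [255,0,0,0,0,0,0],
])

```text
t: 30.9
ee_pos: [467.0, -283.6, 112.6]
orientation: [-0.219, 1.559, 0.218]
ft_force: [-2.4, -0.1, 4.2]
width: 17.8
```

```bash
python3 plan.py
```

```text
t 30.90 p [ 467.  -283.6  112.6] psi 15.95 tilt(x) [ 0.0004 -0.0004] q1 -32.5 q6 -48.5 F [-2.4 -0.1  4.2] M [0.22 0.38 0.03] w 17.8
```

The foot has touched the mat, so I'll open the gripper, then rise straight up.

Request:
apply_moves([
  [190,0,0,0,0,0,0],
  [170,0,0,0,0,0,0],
  [100,0,0,0,0,0,0],
  [0,0,0,0,0,0,0],
  [0,0,0,0,0,0,0],
  [0,0,0,0,0,0,0],
  [0,0,0,0,0,0,0],
  [0,0,0,0,0,0,0],
])

```text
t: 31.9
ee_pos: [466.8, -283.3, 111.9]
orientation: [-0.218, 1.56, 0.218]
ft_force: [0.1, -0.4, 0.6]
width: 85.7
```

```bash
python3 plan.py
python3 - <<'E'
from h import *
grab("scene","s12",(190,140,245,220),7)
E
```

```text
t 31.90 p [ 466.8 -283.3  111.9] psi 15.95 tilt(x) [0. 0.] q1 -32.5 q6 -48.5 F [ 0.1 -0.4  0.6] M [-0.04 -0.03 -0.  ] w 85.7
```

View pics/s12.png

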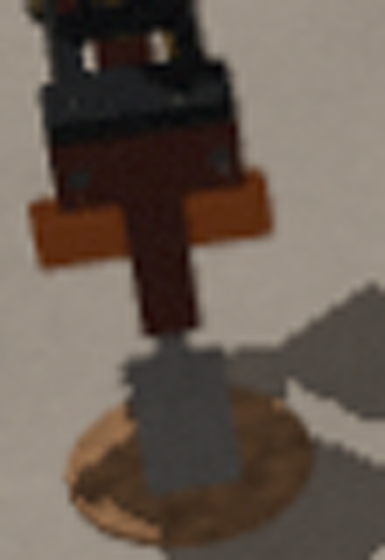

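The key is standing and the jaws are open. I'll rise 150 mm straight up, then move away towards the start.

Request:
apply_moves([
  [0,-10,0,0,0,0,0],
  [0,-25,0,0,0,0,0],
  [0,-30,0,0,0,0,0],
  [0,-30,0,0,0,0,0],
  [0,-25,0,0,0,0,0],
  [0,0,-40,0,0,0,0],
  [0,0,-40,0,0,0,0],
  [0,0,-40,0,0,0,0],
])

```text
t: 32.95
ee_pos: [500.2, -399.9, 232.9]
orientation: [-0.219, 1.559, 0.218]
ft_force: [0.7, -0.2, -0.1]
width: 87.8
```

Request:
apply_moves([
  [0,0,-40,-20,0,0,0],
  [0,0,-40,-20,0,0,0],
  [0,0,-40,-20,0,0,0],
  [0,0,-40,-20,0,0,0],
  [0,0,0,0,0,0,0],
  [0,0,0,0,0,0,0],
  [0,0,0,0,0,0,0],
  [0,0,0,0,0,0,0],
])

```text
t: 33.95
ee_pos: [467.4, -573.5, 232.2]
orientation: [-0.219, 1.56, 0.22]
ft_force: [-1.0, -0.6, 0.0]
width: 87.9
```

```bash
python3 plan.py
python3 - <<'E'
from h import *
for n in("top","scene"):
    im=grab(n,n+"13",None,1.25)
im=get_image("top")
m=mask(im,(5,200,100),(14,255,255),(390,240,460,292));p=np.argwhere(m)[:,::-1].astype(float)
print(cv2.minAreaRect(onz("top",p,135)[:,:2].astype(np.float32)))
m=mask(im,(5,90,50),(16,199,255),(385,235,450,292))
cs,_=cv2.findContours(m,cv2.RETR_EXTERNAL,cv2.CHAIN_APPROX_NONE);p=np.vstack([c for c in cs if len(c)>15])[:,0,:].astype(float)
w=onz("top",p,5);c=np.array([466,-284.])
for i in range(10):
    r=np.hypot(*(w[:,:2]-c).T);k=(abs(r-50)<4-0.2*i);c,rr=circ(w[k])
print("mat",c,rr)
E
```

```text
t 33.95 p [ 467.4 -573.5  232.2] psi 16.02 tilt(x) [0.0001 0.0001] q1 -51.7 q6 -67.8 F [-1.  -0.6  0. ] M [-0.03 -0.05 -0.02] w 87.9
((467.23468017578125, -284.06390380859375), (18.712921142578125, 88.0527572631836), 18.2714786529541)
mat [ 466.39154196 -285.5245741 ] 49.6551835541137
```

View pics/top13.png

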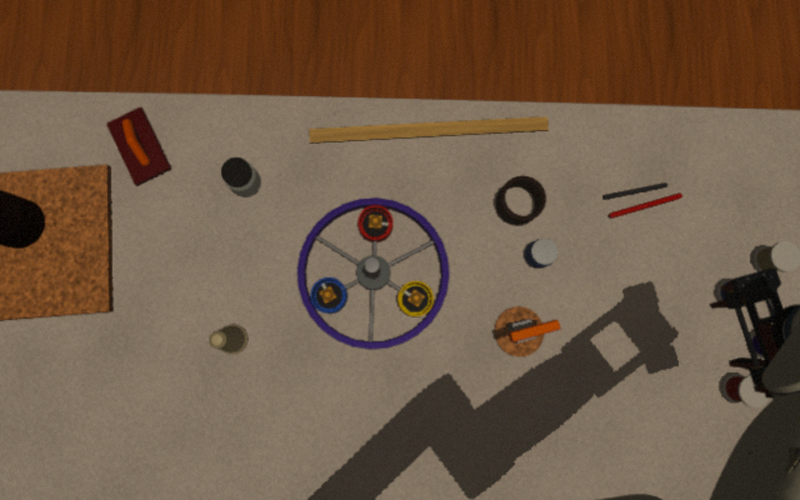

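View pics/scene13.png

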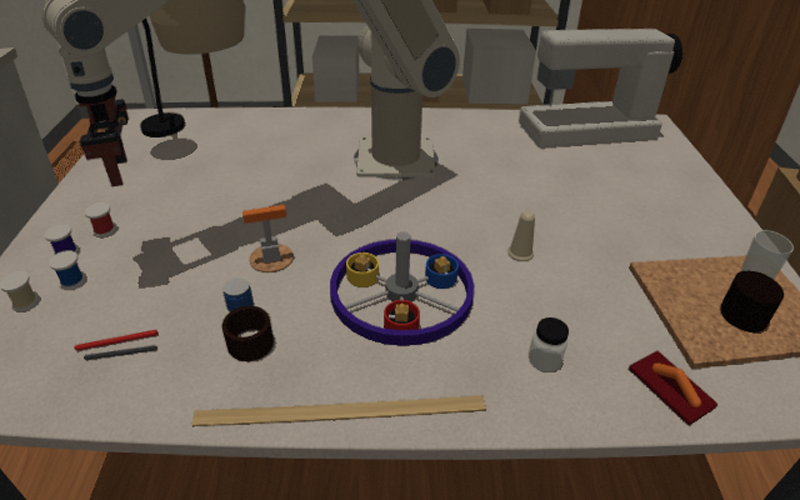

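```bash
python3 -c "
from workcell import close_job;print(close_job())"
```

```text
the job is handed in; nothing more can be done
None
```

I turned the three nipples with the key in the order asked: red one quarter turn clockwise, yellow two, blue one. The key is standing upright on the cork mat again, and the job was handed in at about 34 s of the 72 s allowed.

- **Nipple angles (top view, from the white lines):**
  - Red was about 89°; the side view gave about 90.5°.
  - Yellow was about 185° against a wanted 180°. It started about 3° forward, so it turned roughly 182°.
  - Blue was about 90°.
- **Where the checks disagreed:** each white line covers only 10 to 17 pixels, so these angles are good to a few degrees. A line fit on the same picture scattered more, giving 107° for red, 172° for yellow and 97° for blue. I relied on the line centres.
- **Key:** it stands about 2 mm from the mat's centre as measured in the last top view. The two cameras differ by about 3 mm on where that centre is.
- **Forces and surroundings:** the forces I read after each move call stayed under 7 N. In the last pictures the cone, jar, tape and tin look to be where they were at the start, and the arm is clear of everything.

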